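# Eject a battery pack from the charging dock and catch it

## Task

The blue battery pack in the twin charging dock is wanted for the next race. Press the eject key of its bay with one fingertip while your other finger waits in front of the pack and traps it as it springs out, then draw that finger slowly back with the pack still pushing against it until the spring is spent, and take your hand away so that the pack is left standing part-way out of its bay on the dock. Use only your fingers, do not lift the pack, do not let the pack shoot out, leave the orange pack latched in its bay, and do not disturb the radio handset, cone and striped block round the dock.

Things in the scene. Friction and masses are not known exactly. Their poses are not given: they have to be found in the camera images.
- dock: Dark grey twin charging dock, fixed, 166 mm deep (x) by 176 wide (y), hood 55 high. Origin at table height on its middle line, below the front faces of the latched packs; x from its front to its back, y to the left seen from its front, z up. Packs slide on its flat deck, 20 mm above the table, front edge at x = -70 mm; before the bays (x under 0) only the keys and 4 mm catches stand on the deck.
- bay_left (a point): Mouth of the left bay (middle of its width, on the deck): at x = 0, y = +25, z = 20 mm in the dock's frame. The bay's side walls are 39 mm apart from x = 4 mm backward, 52 mm high above the table; the hood covers it from x = 24 mm backward. Its eject key is key_left, outboard of it.
- bay_right (a point): The same for the right bay, at x = 0, y = -25, z = 20 mm in the dock's frame. Its eject key is key_right.
- pack_blue: Blue battery pack with a pale band, 70 long (x) x 36 wide (y) x 28 mm high, about 90 g, loose, latched in either bay. Origin at the centre of its underside, axes parallel to the dock's; latched at x = 35 mm in the dock's frame. Its key frees it and a spring drives it toward the dock's -x (3 N, falling to 1.5 N at the end of the 40 mm stroke). Unstopped it shoots off the deck (sliding friction about 0.25).
- pack_orange: Orange battery pack of the same shape, latched in the other bay, to be left there. Origin and axes as for the blue pack.
- key_left_top (a point): Centre of the top of the left (+y) eject key, light grey and ridged, 22 (x) by 24 mm (y), at x = -34, y = +68 mm in the dock's frame, 35 mm above the table. It goes straight down 6 mm to 29 mm, takes 2 to 4 N plus up to 1 N of friction, frees its pack after about 4 mm and springs back when let go. Its surround is 25 mm above the table.
- key_right_top (a point): The same for the right (-y) eject key, at x = -34, y = -68 mm in the dock's frame.
- key_left (a joint): Travel of the left key: 0 up, 0.006 m fully pressed.
- key_right (a joint): Travel of the right key: 0 up, 0.006 m fully pressed.
- handset: Black two-stick radio handset, 102 x 110 x 38 mm, loose, beside the dock on its -y side. Origin at the centre of its underside.
- cone_0: Small orange traffic cone, 26 x 26 x 30 mm, loose, beside the dock on its +y side. Origin at the centre of its underside.
- barrier_block_0: Red and white striped guard block, 16 x 100 x 24 mm, loose, beside the dock on its +y side. Origin at the centre of its underside.
Mind the look-alikes: they are no part of the job. Of the things like the pack_blue, leave any that is turquoise; of the rest the smaller one is meant.

How it is judged:
By the outcome, as a careful person would: the job done as asked, in the order asked, and still so for the second after the job is handed in, with the robot touching nothing.
It also fails if it takes over 32 s, if anything falls off the work surface, if the arm or the gripper's body presses on something with over 40 N, if the wrist force passes 120 N, or if a joint passes its speed limit or range.

## Robot

A 6-joint arm with a two-finger parallel gripper is mounted at the origin on the work surface; the furniture and walls round the work are solid. World frame = base frame: x ahead of the robot, y to its left, z up, the work surface at z = 0. Lengths are in mm, angles in rad, forces in N, time in s.
With the tool pointing down it reaches from about 350 to 975 mm from the base axis. Payload 7.1 kg.
Tool frame: the origin (TCP) lies midway between the tips of the shut fingers; the grasp point (between the pads) lies 19 mm behind it; z points along the fingers, y is the direction in which the jaws open and shut (so a half turn about z gives the same grasp; the last joint's range is limited). The gripper opens to 88 mm and grips with 3 to 60 N. Pads are 20 mm wide; open, the fingers measure 115 mm over their backs; the gripper's body (75 mm by 178 mm) begins 61 mm behind the grasp point.
Start: joints at [1.162, 0.423, 1.63, -0, 1.089, -0.019], TCP at [237.47, 578.111, 222.675] pointing down, gripper open.
Joint ranges: [-3, 3], [-0.9, 2.11], [0.09, 2.58], [-1.31, 4.45], [0.11, 2.69], [-2.54, 2.54]. Speed limits (rad/s): [2.39, 2.39, 3.01, 3.14, 3.14, 3.14].

## Interface

Orientations are given as a rotation vector (axis times angle).
In Python, from workcell import ctrl, eyes, spotter gives the robot as it stands. The module is installed in compiled form; this text tells all that it offers.
- The arm moves only by the shell command python3 -m jog 'ROWS' [OPENING]. ROWS is JSON, a list of rows, each a list of 2 entries, a list of its own where there are three numbers: the shift along the tool's x, y, z in cm, then the turn, a rotation vector about the tool's x, y, z in degrees. A call has 1 to 8 rows; each row is the pose to reach, as a shift and turn from the pose measured when the call began, along the tool's axes at that moment; what a row does not reach only later rows make up. A row lasts 1/12 s, in which the tool goes at most 41.7 mm and 7.16 degrees, less where a joint would pass 70% of its speed; a pose out of reach is approached as far as the arm can. A call with a gripper value outside its range is refused whole. OPENING is the gripper command: -1 is fully open, 1 is shut, values between are in proportion, set as the call begins (- or left out, the last holds). The fingers move at their own pace and stop on an object; the grip force is fixed at half the most. Time passes only in rows, so rows that repeat a pose let the fingers close. It gives the time, the measured TCP pose, the force and the opening at its end, in the units of the state.
- ctrl.get_obs(): the state, without advancing time (a new reading comes with each control period).
- eyes.get_image(name): name is "scene" or "top" or "wrist"; returns the picture (400x640x3 uint8, blue, green, red); there is no depth.
- eyes.get_calibration(name): a dict with "fx", "fy", "cx", "cy" (pixels), "k1" (the pictures are not rectified: a ray, as slopes to the right and down, at radius r is drawn at 1 + k1 r^2 times it, then the intrinsics apply), "R" (3x3) and "t" (3): a world point X has camera coordinates R X + t. Camera axes: x right, y down, z forward; pixel columns grow to the right and rows downward; lengths in mm; the calibration is good to about 2 mm. A picture is of the moment at which its call begins: read the wrist's pose just before it. get_calibration takes no time and is no camera call; for the wrist camera it gives the pose at the moment of the call.
- ctrl.close_job(): hands the job in, once; it reports no verdict.
Trained networks look in the newest picture that a camera, given by its name, has taken for a name from the list of things; names that differ only in an ending like _2 or _b are one class to them, and where a whole thing is asked for, a point or a joint stands for the part that bears it (a point fixed in the world has none). Each returns a list of dicts, best first, with "confidence" (0 to 1); they miss things now and then, are a little off and sometimes report something else, mostly with a low value. They report only what shows in the picture. A call takes as long as a camera call. They do not tell look-alikes from the thing itself.
- spotter.spot_in(camera, query): "point" ([x, y, z] in mm, in world coordinates, good to about 4 mm: the middle of the surface that is visible of it).
- spotter.cut_out(camera, query): "pixels" (400x640 bool, what is visible of it).
The state is a dict: "t": time; "qpos": joint angles; "qvel": joint speeds; "joint_torque": joint torques, N m; "ee_pos": TCP position; "orientation": TCP orientation; "ft_force": force on the tool from outside, world axes, zero at the start; "moment": the same for the moment, N m; "width": finger opening in mm.
Only numpy, scipy, OpenCV 4.12 (cv2) and the standard library are available. Lean on these libraries where they do the work, as an engineer would, in place of code of your own. Each camera call takes 0.05 s, during which the arm holds its last target.

## Working session

There is one attempt and no reset: what is moved stays moved. The work goes in short steps, Python scripts to look and compute and a shell command to move; the robot and the scene stay as the last step left them, time stands still between calls to the robot, and variables do not carry over. Pictures are saved under pics/ and viewed, and the job is handed in when it is done.

```bash
mkdir -p pics
python3 - <<'E'
from workcell import ctrl, eyes, spotter
import cv2
o=ctrl.get_obs(); print(o)
for n in ("scene","top"):
    im=eyes.get_image(n); cv2.imwrite(f"pics/{n}0.png",im)
    for q in ("dock","pack_blue","pack_orange","key_left_top","key_right_top"):
        if n=="top": print(n,q,[(r["confidence"],r["point"]) for r in spotter.spot_in(n,q)])
    c=eyes.get_calibration(n); print(n,c)
print(ctrl.get_obs()["t"])
E
```

```text
{'t': 0.0, 'qpos': array([ 1.16196803e+00,  4.23833779e-01,  1.63067564e+00, -6.01218857e-05,
        1.08856514e+00, -1.90160499e-02]), 'qvel': array([ 2.54418786e-03, -1.55701702e-03, -8.68448429e-05,  5.59677800e-04,
       -8.79171751e-04,  1.36112012e-03]), 'joint_torque': array([ 3.66845386e-03, -5.44633555e+01, -2.73664802e+01,  6.46506669e-02,
        2.28475366e-02, -1.00884895e-04]), 'ee_pos': array([237.29533312, 577.61704098, 221.91173446]), 'orientation': array([-6.08352144e-01, -3.08185936e+00,  2.29227413e-03]), 'ft_force': array([-0.09100926,  0.11542522, -0.00573235]), 'moment': array([-0.00161805,  0.00644555,  0.02613521]), 'width': 88.0091769416925}
scene {'fx': 367.5185835699229, 'fy': 367.5185835699229, 'cx': 318.60946696545074, 'cy': 202.10521591643874, 'k1': -0.019704858546386955, 'R': array([[ 0.59966777, -0.80017355,  0.01099388],
       [-0.50499192, -0.38903797, -0.77047558],
       [ 0.62079121,  0.45647755, -0.6373747 ]]), 't': array([-470.94325027,  290.35578514,  566.16113383])}
top dock [(0.96, [677.9, -208.2, 32.0])]
top pack_blue [(0.83, [629.8, 36.2, 35.3]), (0.63, [679.2, -189.2, 43.4]), (0.62, [433.7, -244.9, 25.8]), (0.21, [678.1, -209.6, 33.5])]
top pack_orange [(0.64, [677.7, -238.3, 47.9])]
top key_left_top [(0.64, [632.1, -150.2, 33.5])]
top key_right_top [(0.65, [636.2, -282.6, 35.5])]
top {'fx': 400.8430370413172, 'fy': 400.8430370413172, 'cx': 315.14361224835136, 'cy': 192.59702385687189, 'k1': -0.10346753014845425, 'R': array([[-0.01157813, -0.99991263, -0.00637854],
       [-0.98892798,  0.01239426, -0.14787776],
       [ 0.1479439 ,  0.00459577, -0.98898508]]), 't': array([-150.74204023,  596.30786159,  876.18840442])}
0.35
```

View pics/top0.png

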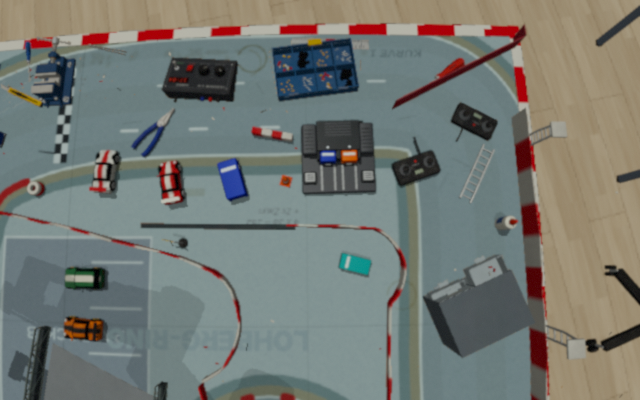

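View pics/scene0.png

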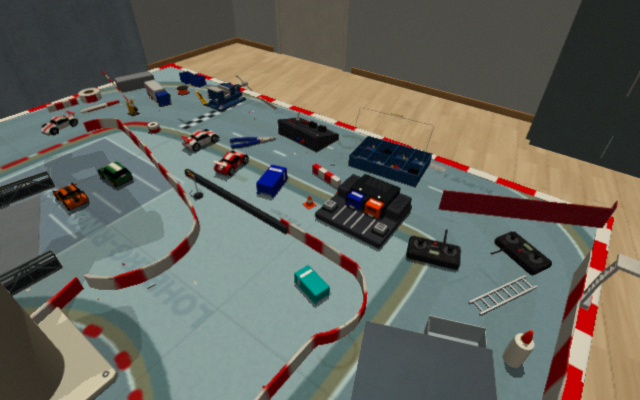

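Run:
```python
import cv2
a=cv2.imread("pics/top0.png")
cv2.imwrite("pics/topcrop.png",cv2.resize(a[80:260,340:500],None,fx=3.3,fy=3.3,interpolation=cv2.INTER_CUBIC))
```

```text
(no output)
```

View pics/topcrop.png

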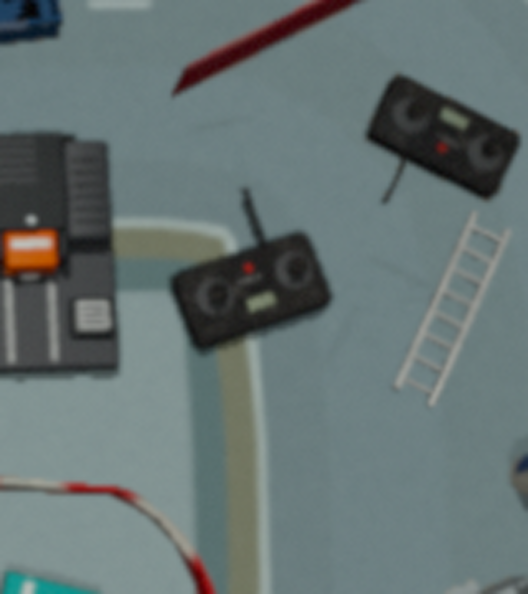

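Run:
```python
import cv2
a=cv2.imread("pics/top0.png")
cv2.imwrite("pics/dockcrop.png",cv2.resize(a[112:204,280:400],None,fx=6,fy=6,interpolation=cv2.INTER_CUBIC))
a=cv2.imread("pics/scene0.png")
cv2.imwrite("pics/dockcrop2.png",cv2.resize(a[160:255,295:425],None,fx=6,fy=6,interpolation=cv2.INTER_CUBIC))
```

```text
(no output)
```

View pics/dockcrop.png

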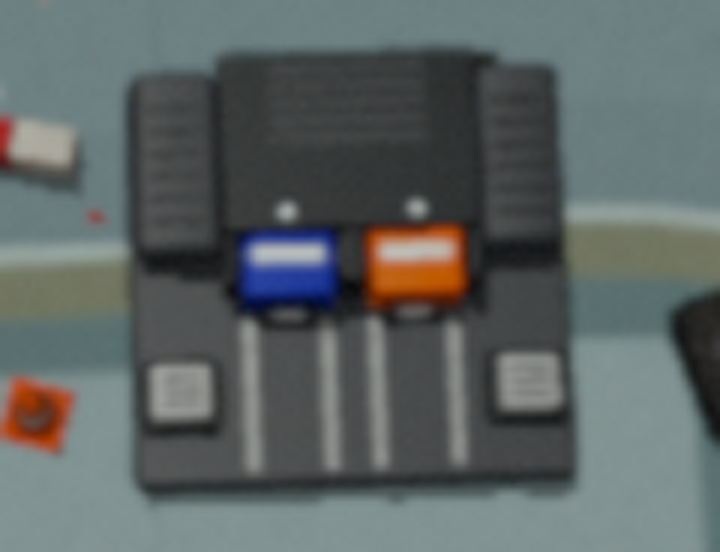

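View pics/dockcrop2.png

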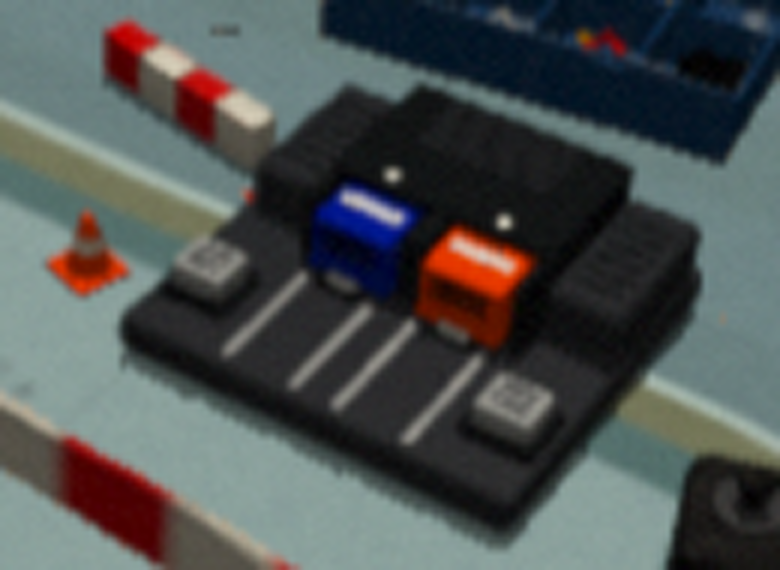

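```bash
cat > h.py <<'E'
import numpy as np, cv2
from scipy.spatial.transform import Rotation as Ro
from scipy.optimize import least_squares
def proj(c,X):
    X=np.atleast_2d(X); p=X@np.array(c["R"]).T+np.array(c["t"]); s=p[:,:2]/p[:,2:]
    s=s*(1+c["k1"]*(s**2).sum(1,keepdims=True)); return s*[c["fx"],c["fy"]]+[c["cx"],c["cy"]]
def w(pose,P):
    x,y,a=pose; P=np.atleast_2d(P); R=np.array([[np.cos(a),-np.sin(a),0],[np.sin(a),np.cos(a),0],[0,0,1]]); return P@R.T+[x,y,0]
E
python3 - <<'E'
from h import *
from workcell import ctrl, eyes
ct,cs=eyes.get_calibration("top"),eyes.get_calibration("scene")
P=np.array([[-34,68,35],[-34,-68,35.]])
top=np.array([[181,392],[529,381]])/6+[280,112]-.4
sc=np.array([[212,260],[513,397]])/6+[295,160]-.4
# blue/orange front top edges corners: (0,43,48),(0,7,48),(0,-7,48),(0,-43,48)
Pt=np.array([[0,43,48],[0,7,48],[0,-7,48],[0,-43,48.]])
topt=np.array([[240,305],[335,303],[366,303],[466,300]])/6+[280,112]-.4
for use in (0,1,2):
    def f(p):
        r=[]
        if use!=1: r+=[proj(ct,w(p,P))-top]
        if use!=0: r+=[proj(cs,w(p,P))-sc]
        return np.vstack(r).ravel()
    s=least_squares(f,[660,-210,0]); print(use,s.x,np.round(s.fun,2))
    print(np.round(proj(ct,w(s.x,Pt))-topt,1).tolist())
o=ctrl.get_obs(); print(o["ee_pos"],Ro.from_rotvec(o["orientation"]).as_matrix().round(3))
E
```

```text
0 [ 6.68198733e+02 -2.12833391e+02  1.98871108e-02] [-0.1   0.    0.11 -0.01]
[[0.3, -1.3], [0.0, -1.5], [0.9, -1.7], [-0.2, -1.7]]
1 [ 6.67595309e+02 -2.13953148e+02  1.72149619e-02] [-0.35 -0.39  0.33  0.29]
[[0.8, -1.1], [0.5, -1.2], [1.4, -1.4], [0.3, -1.4]]
2 [ 6.68066063e+02 -2.13305944e+02  1.87429249e-02] [ 0.08  0.02  0.29  0.08 -0.47 -0.57  0.22  0.03]
[[0.5, -1.3], [0.2, -1.4], [1.1, -1.6], [-0.0, -1.6]]
[237.43502879 577.99358976 222.47597166] [[-0.925  0.38  -0.   ]
 [ 0.38   0.925 -0.   ]
 [-0.    -0.    -1.   ]]
```

```bash
cat >> h.py <<'E'
def rem(dock,theta,mid,z):
    """remaining shift (cm, tool axes) and turn(deg) to the target; mid in dock frame"""
    from workcell import ctrl
    o=ctrl.get_obs(); R=Ro.from_rotvec(o["orientation"])
    a=dock[2]+np.radians(theta)
    y=-np.array([-np.sin(a),np.cos(a),0]); zz=np.array([0,0,-1.]); x=np.cross(y,zz)
    Rt=Ro.from_matrix(np.stack([x,y,zz],1))
    p=w(dock,[[*mid,0]])[0]; p[2]=z
    print("t",o["t"],"pos",o["ee_pos"].round(1),"target",p.round(1),"f",o["ft_force"].round(2),"w",round(o["width"],1))
    print("shift cm",(R.inv().apply(p-o["ee_pos"])/10).round(2),"turn",np.degrees((R.inv()*Rt).as_rotvec()).round(2))
D=[668,-213.3,.0187]
E
python3 -c "
from h import *
rem(D,20.7,(-24.7,41.4),180)"; 
python3 -m jog '[[[-66,-54,4.3],[0,0,135]],[[-66,-54,4.3],[0,0,135]],[[-66,-54,4.3],[0,0,135]],[[-66,-54,4.3],[0,0,135]],[[-66,-54,4.3],[0,0,135]],[[-66,-54,4.3],[0,0,135]],[[-66,-54,4.3],[0,0,135]],[[-66,-54,4.3],[0,0,135]]]' 0.02
python3 -c "
from h import *
rem(D,20.7,(-24.7,41.4),180)"
```

```text
t 0.35 pos [237.4 578.  222.5] target [ 642.5 -172.4  180. ] f [0.28 0.31 0.17] w 88.1
shift cm [-65.98 -54.01   4.27] turn [-1.000e-02  3.000e-02  1.359e+02]
t: 1.02
ee_pos: [396.3, 283.4, 206.1]
orientation: [2.018, 2.407, 0.001]
ft_force: [0.9, 0.4, 0.3]
width: 43.2
t 1.0167 pos [396.3 283.4 206.1] target [ 642.5 -172.4  180. ] f [0.95 0.38 0.32] w 43.2
shift cm [-49.18  16.3    2.61] turn [ 3.000e-02 -3.000e-02  7.827e+01]
```

```bash
python3 -m jog '[[[-49.2,16.3,2.6],[0,0,78.3]],[[-49.2,16.3,2.6],[0,0,78.3]],[[-49.2,16.3,2.6],[0,0,78.3]],[[-49.2,16.3,2.6],[0,0,78.3]],[[-49.2,16.3,2.6],[0,0,78.3]],[[-49.2,16.3,2.6],[0,0,78.3]],[[-49.2,16.3,2.6],[0,0,78.3]],[[-49.2,16.3,2.6],[0,0,78.3]]]'
python3 -c "
from h import *
rem(D,20.7,(-24.7,41.4),180)"
```

```text
t: 1.68
ee_pos: [554.4, -10.0, 189.5]
orientation: [2.926, 1.144, 0.001]
ft_force: [1.0, 0.7, -0.6]
width: 43.5
t 1.6833 pos [554.4 -10.  189.5] target [ 642.5 -172.4  180. ] f [ 0.97  0.74 -0.61] w 43.5
shift cm [-4.54 17.91  0.95] turn [ 2.000e-02 -5.000e-02  2.093e+01]
```

```bash
python3 -m jog '[[[-4.5,17.9,1],[0,0,20.9]],[[-4.5,17.9,1],[0,0,20.9]],[[-4.5,17.9,1],[0,0,20.9]],[[-4.5,17.9,1],[0,0,20.9]],[[-4.5,17.9,1],[0,0,20.9]],[[-4.5,17.9,1],[0,0,20.9]],[[-4.5,17.9,1],[0,0,20.9]],[[-4.5,17.9,1],[0,0,20.9]]]'
python3 - <<'E'
from h import *
from workcell import eyes,ctrl
rem(D,20.7,(-24.7,41.4),180)
c=eyes.get_calibration("wrist")
im=eyes.get_image("wrist"); cv2.imwrite("pics/w1.png",im)
import pickle; pickle.dump(c,open("w1.pkl","wb"))
print(c["fx"],c["k1"],-c["R"].T@c["t"])
for P in ([-34,68,35],[-34,-68,35],[0,43,48],[0,7,48],[0,7,20],[0,43,20],[-70,88,20],[-70,-88,20]): print(P,proj(c,w(D,P)).round(1))
E
```

```text
t: 2.35
ee_pos: [642.0, -171.3, 179.2]
orientation: [-3.084, -0.594, 0.0]
ft_force: [-1.4, -0.3, 0.1]
width: 43.1
t 2.35 pos [ 642.  -171.3  179.2] target [ 642.5 -172.4  180. ] f [-1.41 -0.32  0.05] w 43.1
shift cm [ 0.01  0.12 -0.08] turn [-0.05 -0.    0.04]
319.5445919446605 0.019747837406223427 [ 706.29870841 -146.19090142  341.01573236]
[-34, 68, 35] [[289.8 182.9]]
[-34, -68, 35] [[416.  229.2]]
[0, 43, 48] [[326.4 161.7]]
[0, 7, 48] [[362.5 175.3]]
[0, 7, 20] [[358.7 170. ]]
[0, 43, 20] [[325.7 157.5]]
[-70, 88, 20] [[261.5 204.6]]
[-70, -88, 20] [[414.6 259.4]]
```

View pics/w1.png

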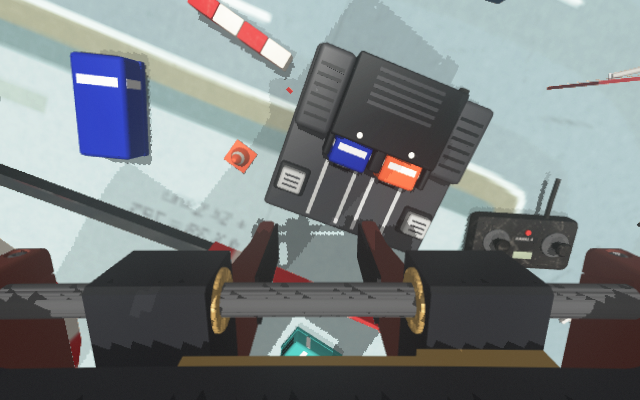

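Run:
```python
from h import *
import pickle
c=pickle.load(open("w1.pkl","rb")); im=cv2.imread("pics/w1.png")
cv2.imwrite("pics/w1c.png",cv2.resize(im[125:255,255:445],None,fx=4.2,fy=4.2,interpolation=cv2.INTER_CUBIC))
# finger tips predicted
u=np.array([np.sin(np.radians(21.8)),-np.cos(np.radians(21.8)),0]); 
v=np.array([-np.cos(np.radians(21.8)),-np.sin(np.radians(21.8)),0])
for s in (21.5,35,-21.5,-35):
  for k in (10,-10):
    print(s,k,proj(c,np.array([642,-171.3,179.2])+s*u+k*v).round(1))
```

```text
21.5 10 [[355.8 259. ]]
21.5 -10 [[356.9 224.8]]
35 10 [[380.4 259.1]]
35 -10 [[382.2 224.8]]
-21.5 10 [[277.9 259. ]]
-21.5 -10 [[276.8 224.7]]
-35 10 [[253.4 259. ]]
-35 -10 [[251.6 224.7]]
```

View pics/w1c.png

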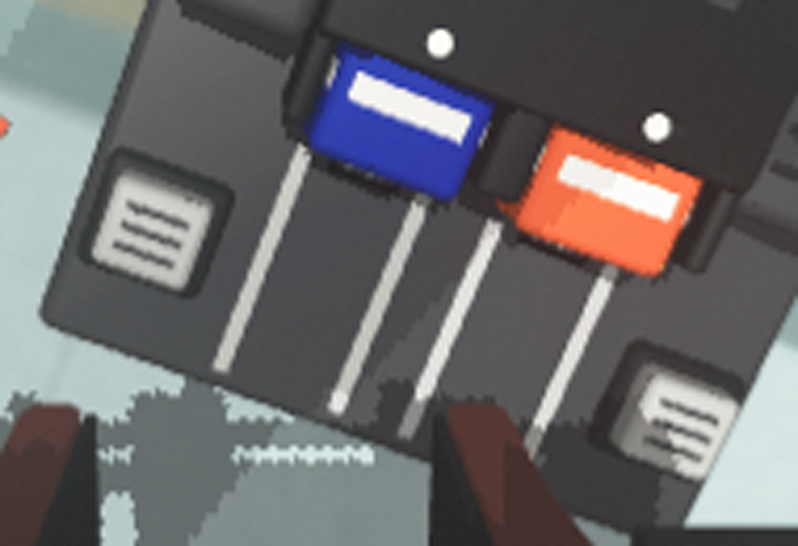

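Run:
```python
from h import *
import pickle
c=pickle.load(open("w1.pkl","rb"))
a=np.radians(21.8)
u=np.array([np.sin(a),-np.cos(a),0]); v=np.array([-np.cos(a),-np.sin(a),0])
for h in (0,10,20,30,40):
    print(h,[proj(c,np.array([642,-171.3,179.2+h])+s*u-10*v).round(1).tolist() for s in (21.5,31.5,35)])
im=cv2.imread("pics/w1.png")
cv2.imwrite("pics/w1f.png",cv2.resize(im[210:300,230:420],None,fx=4.2,fy=4.2,interpolation=cv2.INTER_CUBIC))
```

```text
0 [[[356.9, 224.8]], [[375.6, 224.8]], [[382.2, 224.8]]]
10 [[[359.3, 231.6]], [[379.1, 231.6]], [[386.0, 231.6]]]
20 [[[361.9, 239.3]], [[383.0, 239.3]], [[390.4, 239.3]]]
30 [[[364.9, 248.0]], [[387.4, 248.0]], [[395.3, 248.1]]]
40 [[[368.4, 258.0]], [[392.5, 258.1]], [[401.0, 258.1]]]
```

View pics/w1f.png

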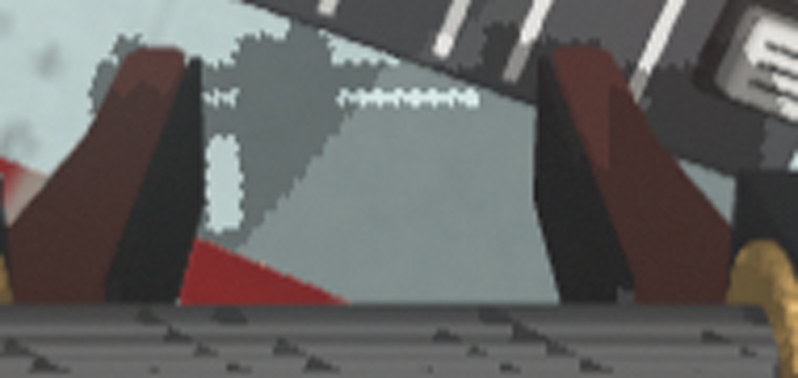

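```bash
python3 -c "
from h import *
rem(D,24.3,(-24.9,45.8),72)"
```

```text
t 2.4 pos [ 642.  -170.9  179.4] target [ 642.2 -168.    72. ] f [-0.4   0.43 -0.31] w 43.0
shift cm [ 0.13 -0.25 10.74] turn [-0.04 -0.01 -3.52]
```

```bash
python3 -m jog '[[[0.1,-0.2,2.5],[0,0,-3.5]],[[0.1,-0.2,5],[0,0,-3.5]],[[0.1,-0.2,7.5],[0,0,-3.5]],[[0.1,-0.2,9.5],[0,0,-3.5]],[[0.13,-0.25,10.7],[0,0,-3.5]],[[0.13,-0.25,10.7],[0,0,-3.5]],[[0.13,-0.25,10.7],[0,0,-3.5]]]' 0.16
python3 - <<'E'
from h import *
from workcell import eyes,ctrl
import pickle
rem(D,24.3,(-24.9,45.8),72)
o=ctrl.get_obs()
c=eyes.get_calibration("wrist")
im=eyes.get_image("wrist"); cv2.imwrite("pics/w2.png",im)
ct,cs=eyes.get_calibration("top"),eyes.get_calibration("scene")
t=eyes.get_image("top"); s=eyes.get_image("scene")
pickle.dump(c,open("w2.pkl","wb"))
A=cv2.resize(t[112:204,280:400],None,fx=4,fy=4,interpolation=cv2.INTER_CUBIC)
B=cv2.resize(s[145:237,295:415],None,fx=4,fy=4,interpolation=cv2.INTER_CUBIC)
cv2.imwrite("pics/ts2.png",np.vstack([A,B])[:, :])
for P in ([-34,68,35],[0,43,48],[0,7,48],[0,-7,48],[0,-43,48],[-70,88,20],[-70,-88,20]): print(P,proj(c,w(D,P)).round(1))
R=Ro.from_rotvec(o["orientation"]).as_matrix()
for y in (18.5,28.5,-18.5,-28.5):
  for x in (10,-10): print("tip",y,x,proj(c,o["ee_pos"]+R@[x,y,0]).round(1))
E
```

```text
t: 2.98
ee_pos: [642.1, -167.1, 72.6]
orientation: [-3.064, -0.691, 0.001]
ft_force: [-0.6, -0.5, 0.1]
width: 36.8
t 2.9833 pos [ 642.1 -167.1   72.6] target [ 642.2 -168.    72. ] f [-0.57 -0.46  0.05] w 36.8
shift cm [-0.03  0.08  0.06] turn [-0.06  0.01  0.04]
[-34, 68, 35] [[281.8 218.6]]
[0, 43, 48] [[339.6 193. ]]
[0, 7, 48] [[392.7 216.5]]
[0, -7, 48] [[412.9 225.4]]
[0, -43, 48] [[463.8 247.9]]
[-70, 88, 20] [[239.2 244.1]]
[-70, -88, 20] [[451.8 331.6]]
tip 18.5 10 [[351.3 224.7]]
tip 18.5 -10 [[350.3 259. ]]
tip 28.5 10 [[369.9 224.7]]
tip 28.5 -10 [[368.5 259. ]]
tip -18.5 10 [[282.3 224.7]]
tip -18.5 -10 [[283.3 259. ]]
tip -28.5 10 [[263.6 224.7]]
tip -28.5 -10 [[265.1 259. ]]
```

View pics/w2.png

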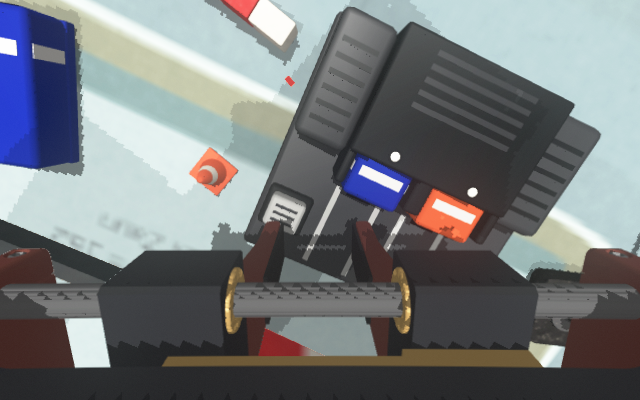

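View pics/ts2.png

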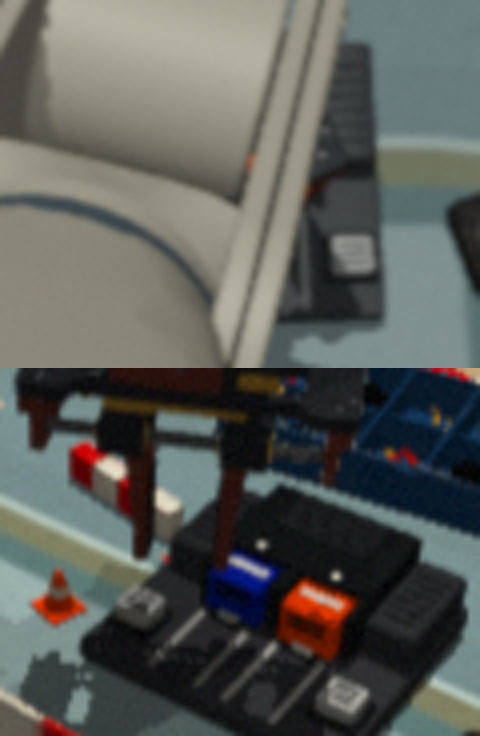

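Run:
```python
from h import *
im=cv2.imread("pics/w2.png")
cv2.imwrite("pics/w2c.png",cv2.resize(im[140:260,240:400],None,fx=5,fy=5,interpolation=cv2.INTER_CUBIC))
```

```text
(no output)
```

View pics/w2c.png

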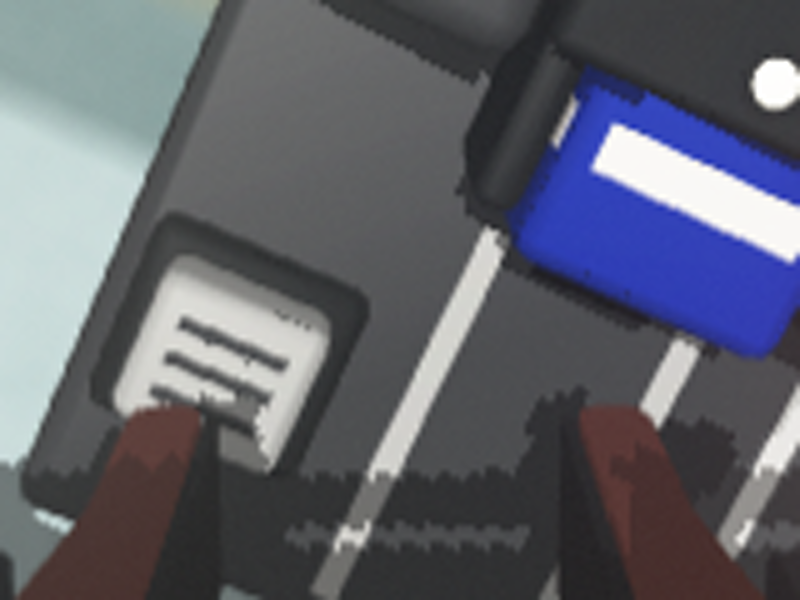

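```bash
sed -i 's/^D=.*/D=[669,-213.6,.0187]/' h.py
python3 -c "
from h import *
rem(D,24.3,(-24.9,45.8),39)"
```

```text
t 3.1333 pos [ 643.4 -168.    74.1] target [ 643.2 -168.3   39. ] f [ 0.48 -0.19  0.6 ] w 37.0
shift cm [-0.03  0.01  3.51] turn [ 0.06 -0.13  0.  ]
```

```bash
python3 -m jog '[[[0,0,1],[0,0,0]],[[0,0,2],[0,0,0]],[[0,0,3],[0,0,0]],[[0,0,3.4],[0,0,0]],[[0,0,3.4],[0,0,0]],[[0,0,3.4],[0,0,0]]]'
python3 - <<'E'
from h import *
from workcell import eyes,ctrl
import pickle
rem(D,24.3,(-24.9,45.8),39)
im=eyes.get_image("wrist"); rem(D,24.3,(-24.9,45.8),39)
s=eyes.get_image("scene");rem(D,24.3,(-24.9,45.8),39)
c=eyes.get_calibration("wrist")
pickle.dump(c,open("w3.pkl","wb"))
cv2.imwrite("pics/w3.png",im)
A=cv2.resize(im[140:260,240:400],None,fx=4,fy=4,interpolation=cv2.INTER_CUBIC)
B=cv2.resize(s[150:240,310:400],None,fx=5.333,fy=5.333,interpolation=cv2.INTER_CUBIC)
cv2.imwrite("pics/w3c.png",A);cv2.imwrite("pics/s3c.png",B)
E
```

```text
t: 3.63
ee_pos: [643.0, -167.9, 39.3]
orientation: [-3.065, -0.69, -0.002]
ft_force: [0.8, -0.8, 0.2]
width: 37.0
t 3.6333 pos [ 643.  -167.9   39.3] target [ 643.2 -168.3   39. ] f [ 0.85 -0.8   0.2 ] w 37.0
shift cm [0.01 0.04 0.03] turn [ 0.01 -0.07 -0.01]
t 3.6833 pos [ 643.4 -168.    39.8] target [ 643.2 -168.3   39. ] f [ 0.35  0.22 -0.32] w 36.6
shift cm [-0.03  0.01  0.08] turn [ 0.05 -0.11 -0.01]
t 3.7333 pos [ 643.6 -168.1   40.2] target [ 643.2 -168.3   39. ] f [ 0.51 -0.02 -1.31] w 36.9
shift cm [-0.04 -0.    0.12] turn [ 0.07 -0.14 -0.01]
```

View pics/w3c.png

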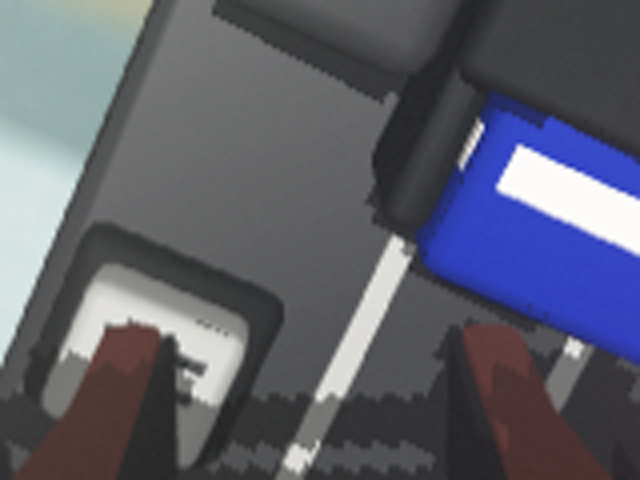

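View pics/s3c.png

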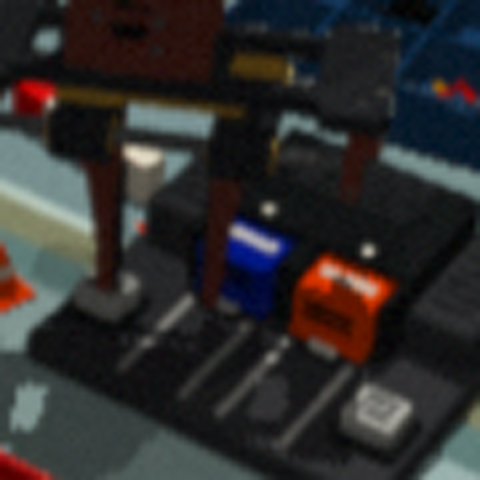

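```bash
python3 -m jog '[[[0.14,0.06,0.2],[0,0,0]],[[0.14,0.06,0.4],[0,0,0]],[[0.14,0.06,0.6],[0,0,0]],[[0.14,0.06,0.7],[0,0,0]],[[0.14,0.06,0.8],[0,0,0]],[[0.14,0.06,0.8],[0,0,0]]]'
python3 - <<'E'
from h import *
from workcell import eyes,ctrl
im=eyes.get_image("wrist"); rem(D,24.3,(-24.9,45.8),30)
cv2.imwrite("pics/w4c.png",cv2.resize(im[140:260,240:400],None,fx=4,fy=4,interpolation=cv2.INTER_CUBIC))
E
```

```text
t: 4.23
ee_pos: [645.0, -168.1, 32.3]
orientation: [3.064, 0.69, 0.003]
ft_force: [-0.7, -0.8, 3.6]
width: 36.6
t 4.2833 pos [ 644.9 -168.1   32.3] target [ 643.2 -168.3   30. ] f [-0.95 -0.33  3.51] w 36.9
shift cm [-0.16 -0.05  0.23] turn [ 0.05 -0.11 -0.01]
```

View pics/w4c.png

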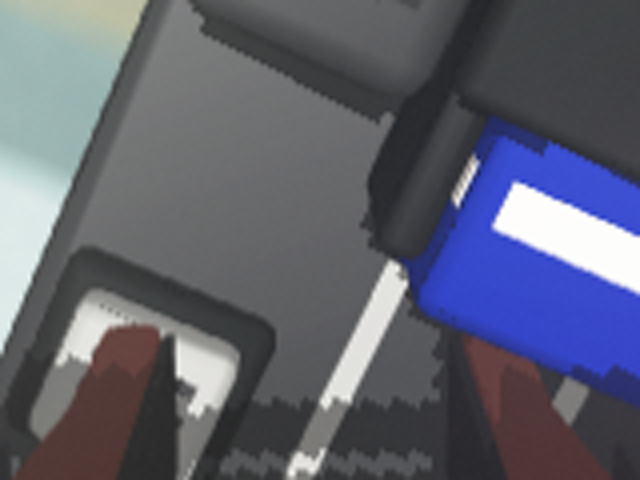

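```bash
python3 -m jog '[[[0,0,0.05],[0,0,0]],[[0,0,0.1],[0,0,0]],[[0,0,0.15],[0,0,0]],[[0,0,0.2],[0,0,0]],[[0,0,0.22],[0,0,0]],[[0,0,0.22],[0,0,0]]]'
python3 - <<'E'
from h import *
from workcell import eyes,ctrl
im=eyes.get_image("wrist"); rem(D,24.3,(-24.9,45.8),30)
cv2.imwrite("pics/w5c.png",cv2.resize(im[140:260,240:400],None,fx=4,fy=4,interpolation=cv2.INTER_CUBIC))
E
```

```text
t: 4.78
ee_pos: [644.8, -168.1, 30.0]
orientation: [3.065, 0.689, 0.003]
ft_force: [-2.0, -0.0, 4.2]
width: 37.0
t 4.8333 pos [ 644.8 -168.1   30. ] target [ 643.2 -168.3   30. ] f [-1.66  0.02  3.62] w 36.9
shift cm [-0.15 -0.05  0.  ] turn [ 0.05 -0.1  -0.01]
```

View pics/w5c.png

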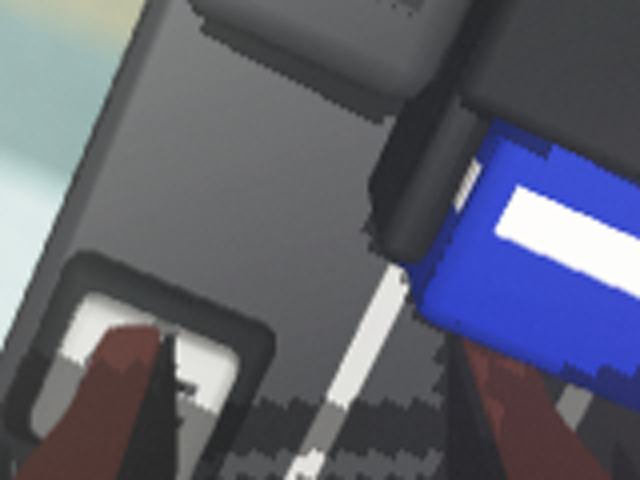

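```bash
python3 -m jog '[[[0,0,0.05],[0,0,0]],[[0,0,0.08],[0,0,0]],[[0,0,0.08],[0,0,0]]]'
python3 - <<'E'
from h import *
from workcell import eyes,ctrl
for i in range(3):
  im=eyes.get_image("wrist"); rem(D,24.3,(-24.9,45.8),30)
im=eyes.get_image("scene")
cv2.imwrite("pics/s6c.png",cv2.resize(im[150:240,310:400],None,fx=5.333,fy=5.333,interpolation=cv2.INTER_CUBIC))
E
```

```text
t: 5.08
ee_pos: [644.9, -168.1, 29.4]
orientation: [3.065, 0.69, 0.003]
ft_force: [-2.7, 0.3, 5.3]
width: 37.3
t 5.1333 pos [ 644.9 -168.1   29.4] target [ 643.2 -168.3   30. ] f [-1.39 -0.52  5.06] w 36.8
shift cm [-0.15 -0.05 -0.06] turn [ 0.05 -0.1  -0.01]
t 5.1833 pos [ 644.9 -168.1   29.4] target [ 643.2 -168.3   30. ] f [-1.43 -0.82  6.15] w 37.0
shift cm [-0.15 -0.05 -0.06] turn [ 0.05 -0.1  -0.01]
t 5.2333 pos [ 644.8 -168.1   29.3] target [ 643.2 -168.3   30. ] f [-2.22 -0.31  5.7 ] w 37.0
shift cm [-0.15 -0.05 -0.07] turn [ 0.04 -0.1  -0.01]
```

View pics/s6c.png

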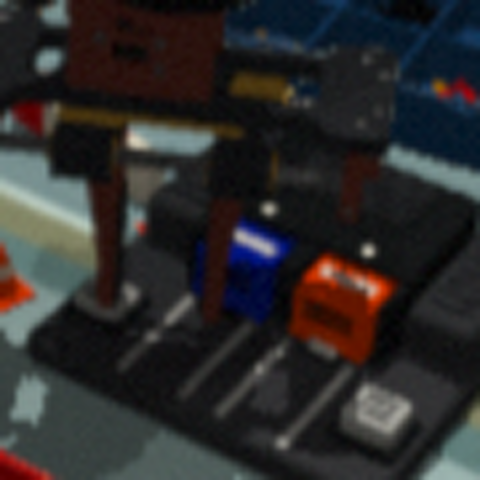

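```bash
python3 -m jog '[[[-0.05,-0.02,0],[0,0,0]],[[-0.11,-0.05,0],[0,0,0]],[[-0.18,-0.08,0],[0,0,0]],[[-0.27,-0.12,0],[0,0,0]],[[-0.36,-0.16,0],[0,0,0]],[[-0.46,-0.2,0],[0,0,0]],[[-0.55,-0.25,0],[0,0,0]],[[-0.64,-0.29,0],[0,0,0]]]'
python3 - <<'E'
from h import *
from workcell import eyes,ctrl
for i in range(2):
  im=eyes.get_image("wrist"); rem(D,24.3,(-24.9,45.8),30)
cv2.imwrite("pics/w7c.png",cv2.resize(im[140:260,240:400],None,fx=4,fy=4,interpolation=cv2.INTER_CUBIC))
E
```

```text
t: 5.95
ee_pos: [637.8, -168.2, 29.4]
orientation: [3.065, 0.689, 0.003]
ft_force: [-0.8, -0.3, 4.0]
width: 37.0
t 6.0 pos [ 637.6 -168.2   29.4] target [ 643.2 -168.3   30. ] f [-1.34  0.62  5.17] w 37.0
shift cm [ 0.51  0.25 -0.06] turn [ 0.05 -0.1  -0.01]
t 6.05 pos [ 637.6 -168.2   29.4] target [ 643.2 -168.3   30. ] f [-1.26 -0.24  5.1 ] w 36.8
shift cm [ 0.51  0.24 -0.06] turn [ 0.04 -0.09 -0.02]
```

View pics/w7c.png

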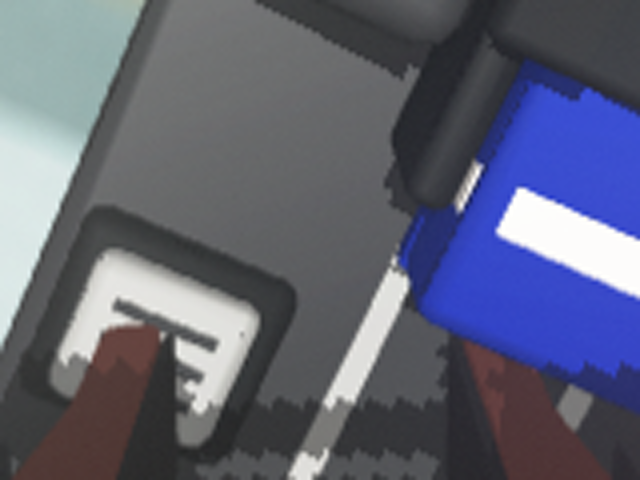

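```bash
python3 -m jog '[[[-0.06,-0.03,0],[0,0,0]],[[-0.13,-0.06,0],[0,0,0]],[[-0.22,-0.1,0],[0,0,0]],[[-0.31,-0.14,0],[0,0,0]],[[-0.4,-0.18,0],[0,0,0]],[[-0.49,-0.22,0],[0,0,0]],[[-0.58,-0.26,0],[0,0,0]],[[-0.67,-0.3,0],[0,0,0]]]'
python3 -m jog '[[[-0.09,-0.04,0],[0,0,0]],[[-0.18,-0.08,0],[0,0,0]],[[-0.27,-0.12,0],[0,0,0]],[[-0.36,-0.16,0],[0,0,0]],[[-0.46,-0.2,0],[0,0,0]],[[-0.55,-0.25,0],[0,0,0]],[[-0.64,-0.29,0],[0,0,0]],[[-0.73,-0.33,0],[0,0,0]]]'
python3 - <<'E'
from h import *
from workcell import eyes,ctrl
for i in range(2):
  im=eyes.get_image("wrist"); rem(D,24.3,(-24.9,45.8),30)
cv2.imwrite("pics/w8c.png",cv2.resize(im[140:260,240:400],None,fx=4,fy=4,interpolation=cv2.INTER_CUBIC))
E
```

```text
t: 6.72
ee_pos: [630.2, -168.4, 29.4]
orientation: [3.065, 0.689, 0.003]
ft_force: [-0.4, -0.0, 4.4]
width: 36.9
t: 7.38
ee_pos: [621.2, -168.4, 28.9]
orientation: [-3.065, -0.69, -0.0]
ft_force: [-1.5, 0.2, 1.0]
width: 37.2
t 7.4333 pos [ 620.9 -168.3   28.7] target [ 643.2 -168.3   30. ] f [-1.9   0.04 -0.  ] w 36.6
shift cm [ 2.02  0.95 -0.13] turn [-0.03  0.01 -0.01]
t 7.4833 pos [ 621.  -168.3   28.7] target [ 643.2 -168.3   30. ] f [-2.66  0.82  1.72] w 37.0
shift cm [ 2.01  0.95 -0.13] turn [-0.04  0.01 -0.01]
```

View pics/w8c.png

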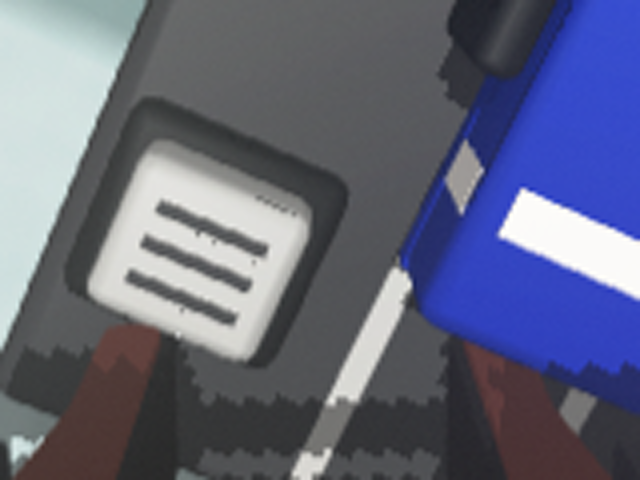

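```bash
python3 -m jog '[[[-0.06,-0.03,0],[0,0,0]],[[-0.13,-0.06,0],[0,0,0]],[[-0.22,-0.1,0],[0,0,0]],[[-0.31,-0.14,0],[0,0,0]],[[-0.4,-0.18,0],[0,0,0]],[[-0.49,-0.22,0],[0,0,0]],[[-0.58,-0.26,0],[0,0,0]],[[-0.67,-0.3,0],[0,0,0]]]'
python3 -m jog '[[[-0.06,-0.03,0],[0,0,0]],[[-0.13,-0.06,0],[0,0,0]],[[-0.2,-0.09,0],[0,0,0]],[[-0.27,-0.12,0],[0,0,0]],[[-0.33,-0.15,0],[0,0,0]],[[-0.38,-0.17,0],[0,0,0]]]'
python3 - <<'E'
from h import *
from workcell import eyes,ctrl
for i in range(2):
  im=eyes.get_image("wrist"); rem(D,24.3,(-24.9,45.8),30)
cv2.imwrite("pics/w9c.png",cv2.resize(im[100:260,240:440],None,fx=4,fy=3.7,interpolation=cv2.INTER_CUBIC))
E
```

```text
t: 8.15
ee_pos: [613.5, -168.5, 28.7]
orientation: [-3.064, -0.69, 0.0]
ft_force: [-2.1, 0.5, 0.0]
width: 36.9
t: 8.65
ee_pos: [609.3, -168.6, 28.7]
orientation: [-3.064, -0.689, 0.0]
ft_force: [-1.1, -0.8, -0.2]
width: 37.1
t 8.7 pos [ 609.3 -168.6   28.7] target [ 643.2 -168.3   30. ] f [-1.88 -0.05  0.17] w 36.9
shift cm [ 3.08  1.43 -0.13] turn [-0.04  0.01 -0.01]
t 8.75 pos [ 609.3 -168.5   28.7] target [ 643.2 -168.3   30. ] f [-2.17  0.18  0.18] w 36.5
shift cm [ 3.08  1.43 -0.13] turn [-0.04  0.01 -0.01]
```

View pics/w9c.png

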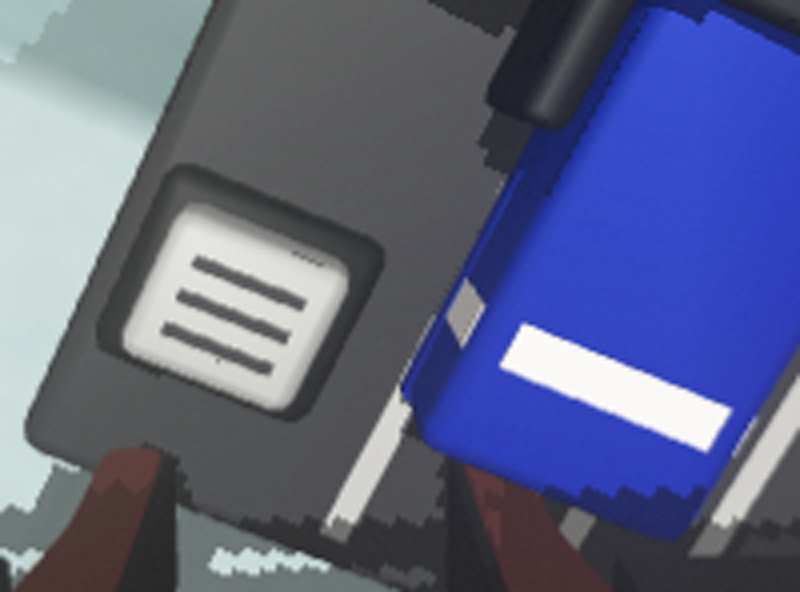

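```bash
python3 -m jog '[[[-0.04,-0.02,0],[0,0,0]],[[-0.08,-0.04,0],[0,0,0]],[[-0.12,-0.05,0],[0,0,0]],[[-0.16,-0.07,0],[0,0,0]],[[-0.2,-0.09,0],[0,0,0]],[[-0.24,-0.11,0],[0,0,0]],[[-0.24,-0.11,0],[0,0,0]]]'
python3 -c "
from h import *
from workcell import eyes
f=[]
for i in range(3): eyes.get_image('wrist');rem(D,24.3,(-24.9,45.8),30)"
python3 -m jog '[[[-0.04,-0.02,0],[0,0,0]],[[-0.08,-0.04,0],[0,0,0]],[[-0.12,-0.05,0],[0,0,0]],[[-0.16,-0.07,0],[0,0,0]],[[-0.2,-0.09,0],[0,0,0]],[[-0.24,-0.11,0],[0,0,0]],[[-0.24,-0.11,0],[0,0,0]]]'
python3 - <<'E'
from h import *
from workcell import eyes,ctrl
for i in range(3):
  im=eyes.get_image("wrist"); rem(D,24.3,(-24.9,45.8),30)
cv2.imwrite("pics/w10c.png",cv2.resize(im[100:260,240:440],None,fx=4,fy=3.7,interpolation=cv2.INTER_CUBIC))
E
```

```text
t: 9.33
ee_pos: [607.0, -168.7, 28.9]
orientation: [-3.065, -0.69, -0.001]
ft_force: [-0.3, 0.0, -0.4]
width: 36.7
t 9.3833 pos [ 607.  -168.6   28.9] target [ 643.2 -168.3   30. ] f [-0.27 -0.01 -0.03] w 36.6
shift cm [ 3.29  1.52 -0.11] turn [-0.01 -0.02 -0.01]
t 9.4333 pos [ 606.9 -168.6   28.9] target [ 643.2 -168.3   30. ] f [0.48 0.17 0.16] w 36.7
shift cm [ 3.3   1.52 -0.11] turn [-0.02 -0.02 -0.01]
t 9.4833 pos [ 606.9 -168.6   28.8] target [ 643.2 -168.3   30. ] f [ 0.21  0.46 -0.28] w 37.2
shift cm [ 3.3   1.53 -0.12] turn [-0.02 -0.01 -0.01]
t: 10.07
ee_pos: [604.1, -168.7, 28.8]
orientation: [-3.064, -0.689, 0.0]
ft_force: [-0.3, -0.4, -0.1]
width: 36.8
t 10.1167 pos [ 604.2 -168.7   28.8] target [ 643.2 -168.3   30. ] f [-0.13  0.57  0.54] w 36.7
shift cm [ 3.55  1.64 -0.12] turn [-0.03 -0.01 -0.01]
t 10.1667 pos [ 604.2 -168.7   28.8] target [ 643.2 -168.3   30. ] f [-0.95  0.44 -0.81] w 37.4
shift cm [ 3.54  1.63 -0.12] turn [-0.02 -0.01 -0.01]
t 10.2167 pos [ 604.2 -168.7   28.8] target [ 643.2 -168.3   30. ] f [ 0.28 -0.16  0.04] w 36.5
shift cm [ 3.54  1.64 -0.12] turn [-0.02 -0.01 -0.01]
```

View pics/w10c.png

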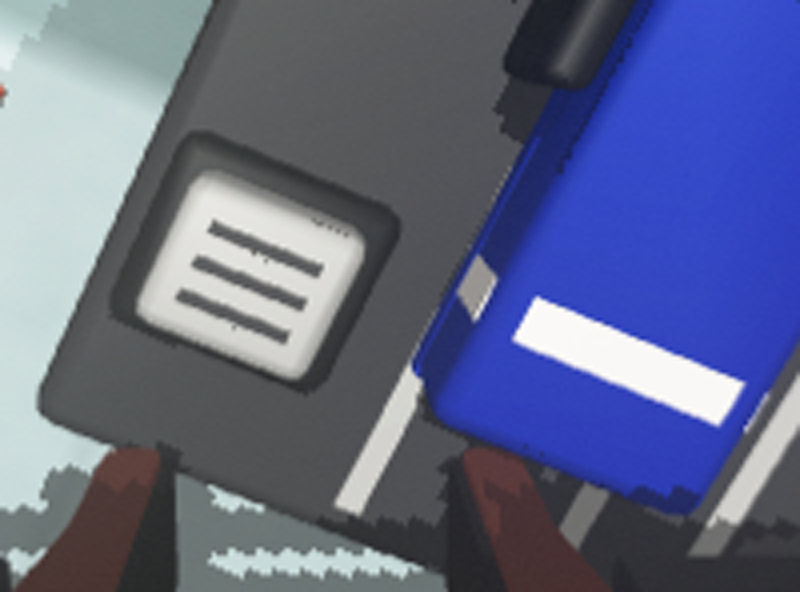

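```bash
python3 -m jog '[[[-0.1,-0.05,0],[0,0,0]],[[-0.3,-0.14,0],[0,0,0]],[[-0.6,-0.27,0],[0,0,0]],[[-1.0,-0.45,0],[0,0,0]],[[-1.4,-0.63,0],[0,0,0]],[[-1.8,-0.81,0],[0,0,0]],[[-1.8,-0.81,0],[0,0,0]],[[-1.8,-0.81,-0.3],[0,0,0]]]'
python3 -m jog '[[[-0.2,-0.1,-1],[0,0,0]],[[-0.5,-0.2,-3],[0,0,0]],[[-1,-0.5,-5],[0,0,0]],[[-2,-1,-8],[0,0,0]],[[-3,-1.5,-11],[0,0,0]],[[-4,-2,-14],[0,0,0]],[[-5,-2.5,-16],[0,0,0]],[[-5,-2.5,-16],[0,0,0]]]'
python3 - <<'E'
from h import *
from workcell import eyes,ctrl
im=eyes.get_image("wrist"); cv2.imwrite("pics/w11.png",im)
im=eyes.get_image("scene"); cv2.imwrite("pics/s11.png",cv2.resize(im[150:255,285:465],None,fx=4.4,fy=4.4,interpolation=cv2.INTER_CUBIC)); rem(D,24.3,(-24.9,45.8),30)
E
```

```text
t: 10.88
ee_pos: [583.8, -169.0, 31.5]
orientation: [-3.064, -0.689, 0.001]
ft_force: [-0.1, 0.2, -0.2]
width: 36.8
t: 11.55
ee_pos: [528.9, -168.6, 196.7]
orientation: [3.062, 0.688, 0.008]
ft_force: [0.9, -0.8, -0.4]
width: 36.8
t 11.65 pos [ 528.6 -168.1  193. ] target [ 643.2 -168.3   30. ] f [ 0.76 -0.14 -0.6 ] w 37.0
shift cm [10.33  4.91 16.32] turn [ 0.05 -0.09 -0.04]
```

View pics/w11.png

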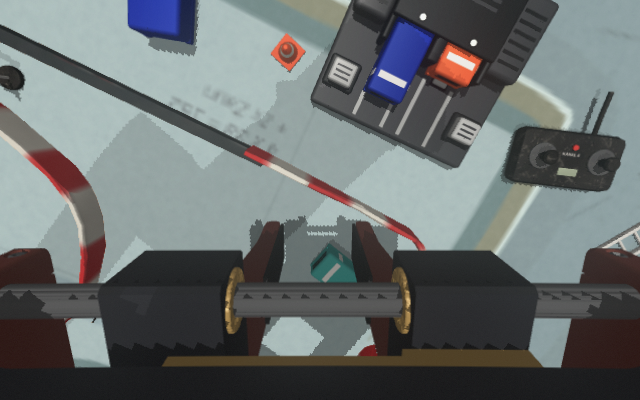

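View pics/s11.png

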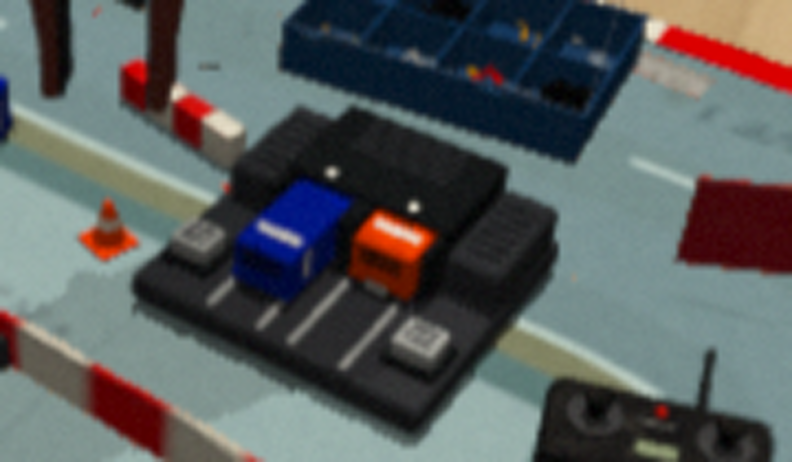

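The blue pack, at (400,62) in the wrist picture, stands part-way out on the deck. The orange pack is still latched at (458,62). Cone, block and handset stand where they were, and the hand is clear of everything.

```bash
python3 -c "
from workcell import ctrl
print(ctrl.close_job())"
```

```text
the job is handed in; nothing more can be done
None
```

The blue pack is standing part-way out of the left bay on the dock's deck, and the job is handed in at about 11.7 s of the 32 s allowed.

- **Press and trap:** One fingertip pressed the left key down about 5.7 mm. The other finger waited a few millimetres in front of the pack and took its push, about 2 N on the wrist sensor.
- **Draw back:** I drew the hand back slowly with the pack following the finger. The key slipped out from under its finger on the way and sprang back up. The push fell to zero after about 38 mm of travel, and the pack then stayed put while the finger moved clear.
- **Last checks:** In the wrist and scene pictures, the pack is upright on the deck and the orange pack is still latched. Both keys are up. The cone and striped block look unmoved in the scene picture and the handset in the wrist picture; I checked these by eye and did not measure their positions. The hand is about 160 mm above the table and touches nothing.
- **Disagreement:** The wrist camera put things about 3 to 5 pixels from where its calibration predicted. I allowed for that by moving the dock estimate 1 mm. Nothing else failed or disagreed.

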